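Put the flat brush away in the clip rack

ROBOT

A 6-joint arm with a two-finger parallel gripper is mounted at the origin on the work surface. World frame = base frame: x ahead of the robot, y to its left, z up, the work surface at z = 0. Lengths are in m, angles in degrees, forces in N, time in s.
With the tool pointing down it reaches from about 0.3 to 0.75 m from the base axis. Payload 8.5 kg.
Tool frame: the origin (TCP) lies at the very end of the fingers, on their centre line; the grasp point (between the pads) lies 19 mm behind it (hold_point_z is the distance from the TCP to the grasp point, in m); z points along the fingers, y is the direction in which the jaws open and shut (so a half turn about z gives the same grasp; the last joint's range is limited). The gripper opens to 85 mm and grips with 20 to 120 N. Pads are 22 mm wide; open, the fingers measure 114 mm over their backs; the gripper's body (76 mm by 85 mm) begins 54 mm behind the grasp point. The pads swing forward as they close: fully open they stand 13 mm farther back than shut.
Start: joints at [62.55, 21.807, 74.336, -0, 83.858, -12.336], TCP at [0.143, 0.531, 0.231] pointing down, gripper open.
Joint ranges: [-178.18, 178.18], [-50.72, 133.34], [12.68, 142.11], [-81.47, 261.47], [9.98, 163.14], [-165.26, 165.26]. Speed limits (degrees/s): [136.94, 136.94, 180, 180, 180, 180].

INTERFACE

Orientations are given as a 3x3 rotation matrix whose columns are the frame's x, y, z axes.
In Python, from rig import observe, get_image, close_job, hold_point_z gives the robot as it stands. The module is installed in compiled form; this text tells all that it offers.
- The arm moves only by the tool jog_arm, never from a script. Its arguments are lists of equal length, an entry for each row: "travel": the shift along the world's x, y, z in m, a list of three; "dr": the turn, a rotation vector about the world's x, y, z in rad, a list of three. In form: {"travel": [[x, y, z], ...], "dr": [[rx, ry, rz], ...]}. A call has 1 to 20 rows; each row shifts and turns the commanded pose from where the row before left it; what a row does not reach is not made up. A row lasts 1/12 s, in which the tool goes at most 41.7 mm and 7.16 degrees, less where a joint would pass 70% of its speed; a pose out of reach is approached as far as the arm can. A call with a gripper value outside its range is refused whole. "jaw" is the finger opening in m, from 0 to 0.0854, set as the call begins (left out, the last holds). The fingers move at their own pace and stop on an object; "newtons" is the grip in N (left out, the last holds). Time passes only in rows, so rows that do not move let the fingers close. It gives the time, the measured TCP pose, the force and the opening at its end, in the units of the state.
- observe(): the state, without advancing time (a new reading comes with each control period).
- get_image(name): name is "scene" or "top"; returns a dict with "color" (384x512x3 uint8, red, green, blue), "fovy" (degrees; the focal length in pixels is half the picture's height over the tangent of half this angle, whatever the lens; pixels are square), "cx", "cy" (the principal point, pixels), "k1" (the pictures are not rectified: a ray, as slopes to the right and down, at radius r is drawn at 1 + k1 r^2 times it, then the intrinsics apply), "R" (3x3) and "t" (3): a world point X has camera coordinates R X + t. Camera axes: x right, y down, z forward; pixel columns grow to the right and rows downward; lengths in m; the calibration is good to about 2 mm. A picture is of the moment at which its call begins. There is no depth.
- close_job(): hands the job in, once; it reports no verdict.
The state is a dict: "time_s": time; "q": joint angles; "qvel": joint speeds; "joint_efforts": joint torques, N m; "position": TCP position; "tool_rot": TCP orientation; "ft_force": force on the tool from outside, world axes, zero at the start; "wrist_torque": the same for the moment, N m; "grip_width": finger opening in m.
Only numpy, scipy, OpenCV 4.12 (cv2) and the standard library are available. Lean on these libraries where they do the work, as an engineer would, in place of code of your own. Each camera call takes 0.05 s, during which the arm holds its last target.

TASK

Put the wide flat brush away: press its handle straight down into the one empty pair of spring clips on the brush rack with the gripper until it snaps fully home (do not drop it in), its waist midway between the two clips and its bristles pointing the same way as the other tools in the rack. Leave the two tools that are already in the rack in their clips, and let go of the brush.

Things in the scene. Friction and masses are not known exactly. Their poses are not given: they have to be found in the camera images.
- flat_brush: wide flat brush, loose on the bench, 0.13 kg. Round wood handle, 22 mm dia, 150 mm long; its middle 50 mm (waist) has flat sides 20 mm apart. Then a 50 x 22 mm ferrule and bristles. The round brush with the same handle beside it is not wanted. Origin: handle axis, mid-waist, 11 mm above the bench as it lies; x along the handle to the bristles (-75 to +150 mm), y across the flats (grip here, closing along y), z up
- flat_brush_tip (a point): end of the flat brush's bristles, on its axis, 150 mm from its origin along its x
- empty_seat (a point): seat of the empty clip unit (which of 3, 80 mm apart, varies; fixed): where the flat brush's origin must lie, 54 mm above the bench, z up, +x the way the bristles point, y along the row. Two steel clips, open upward, at x = +-50 mm, each 14 mm long; jaw tops 25 mm above the seat, mouth 33 mm, neck 17 mm: jaws give way and guide a handle up to 6 mm off. Push-in force 10 to 20 N in all; floor 40 mm below the seat
- racked_brush: round brush (21 mm round head, same handle) already in clips of the rack, held by springs; leave it there. Origin on the handle axis mid-waist, 54 mm above the bench; x towards the bristles
- racked_knife: filling knife (45 mm wide thin blade, same handle) already in clips of the rack, held by springs; leave it there. Origin on the handle axis mid-waist, 54 mm above the bench; x towards the blade
There are look-alikes about, which are no part of the job. What is shaped like the flat_brush but blue is not meant.

How it is judged:
By the outcome, as a careful person would: the job done as asked, in the order asked, and still so for the second after the job is handed in, with the robot touching nothing.
It also fails if it takes over 35 s, if anything falls off the work surface, if the arm or the gripper's body presses on something with over 40 N, if the wrist force passes 120 N, or if a joint passes its speed limit or range.

## Working session

There is one attempt and no reset: what is moved stays moved. The work goes in short steps, Python scripts to look and compute and a tool call to move; the robot and the scene stay as the last step left them, time stands still between calls to the robot, and variables do not carry over. Pictures are saved under pics/ and viewed, and the job is handed in when it is done.

Besides the shell and the picture viewer there is one more tool, called after "Call:" in YAML: its name, and indented under it one key for each argument. jog_arm: Moves the arm, as the interface text tells. Its arguments: {"type":"object","properties":{"travel":{"type":"array"},"dr":{"type":"array"},"jaw":{"type":"number"},"newtons":{"type":"number"}},"required":["travel","dr"]}

```bash
mkdir -p pics; cat > h.py <<'E'
import numpy as np, cv2
from rig import observe, get_image, close_job, hold_point_z
def K(im):
    f=im["color"].shape[0]/2/np.tan(np.radians(im["fovy"])/2)
    return f
def proj(im,X):
    c=np.asarray(im["R"])@np.asarray(X,float)+np.asarray(im["t"]); s=c[:2]/c[2]; s=s*(1+im["k1"]*(s@s)); return s*K(im)+[im["cx"],im["cy"]]
def unproj(im,u,v,z):
    d=(np.array([u,v])-[im["cx"],im["cy"]])/K(im); s=d.copy()
    for _ in range(30): s=d/(1+im["k1"]*(s@s))
    R=np.asarray(im["R"]); t=np.asarray(im["t"]); o=-R.T@t; r=R.T@np.array([*s,1]); return o+r*(z-o[2])/r[2]
def save(im,name,box=None,sc=1):
    c=im["color"][:,:,::-1]
    if box: c=c[box[1]:box[3],box[0]:box[2]]
    cv2.imwrite("pics/"+name,cv2.resize(c,None,fx=sc,fy=sc,interpolation=cv2.INTER_CUBIC))
E
python3 - <<'E'
from h import *
import pickle
for n in("scene","top"):
    im=get_image(n); save(im,n+"0.png",sc=1.5); pickle.dump(im,open(n+"0.pkl","wb"))
    print(n,im["fovy"],im["cx"],im["cy"],im["k1"],-np.array(im["R"]).T@im["t"], np.round(im["R"],2).tolist())
print(hold_point_z, observe())
E
```

```text
scene 53.54474119554318 255.4683651394457 198.87764053912025 -0.01342684701369534 [1.31435738 0.15812301 0.77655074] [[-0.18, 0.98, 0.01], [0.62, 0.12, -0.78], [-0.77, -0.13, -0.63]]
top 47.84049259002112 259.2639116798158 196.1309590939229 -0.02049917858402374 [0.29158676 0.02128539 1.23668451] [[-0.01, -1.0, 0.01], [-0.99, 0.0, -0.14], [0.14, -0.02, -0.99]]
0.0187 {'time_s': 0.1, 'q': array([ 6.25493417e+01,  2.18361045e+01,  7.43810208e+01,  1.03550670e-03,
        8.38558661e+01, -1.23368019e+01]), 'qvel': array([ 0.03222088, -0.09701686, -0.03737865,  0.0059747 , -0.00466329,
       -0.00296642]), 'joint_efforts': array([ 3.95718773e-03, -4.49214399e+01, -2.31656295e+01, -2.18813470e-04,
        3.65714026e-03, -4.56240059e-05]), 'position': array([0.14328803, 0.53073272, 0.23077953]), 'tool_rot': array([[-9.65409008e-01,  2.60739495e-01, -6.03212461e-04],
       [ 2.60740032e-01,  9.65408399e-01, -1.12222079e-03],
       [ 2.89739095e-04, -1.24068369e-03, -9.99999188e-01]]), 'ft_force': array([-0.28502861,  0.30258444, -0.05505924]), 'wrist_torque': array([ 0.00761997, -0.01449965,  0.02926134]), 'grip_width': 0.08535727095392648}
```

View pics/scene0.png

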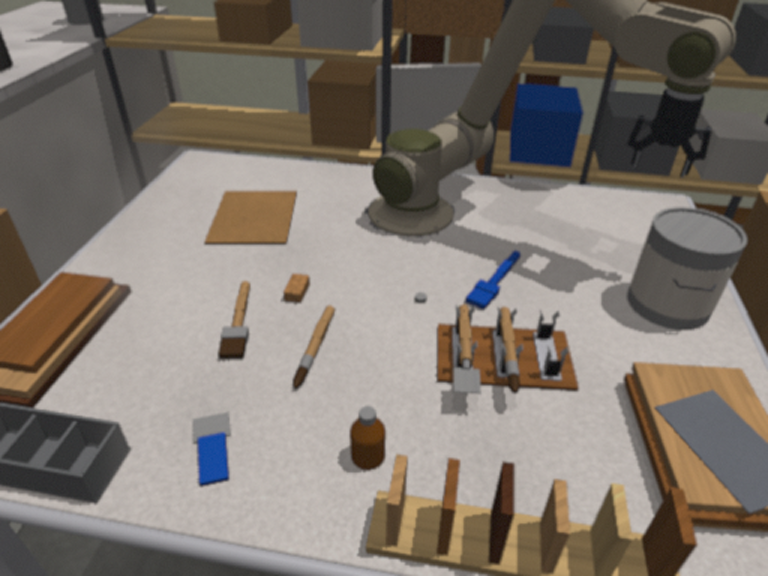

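View pics/top0.png

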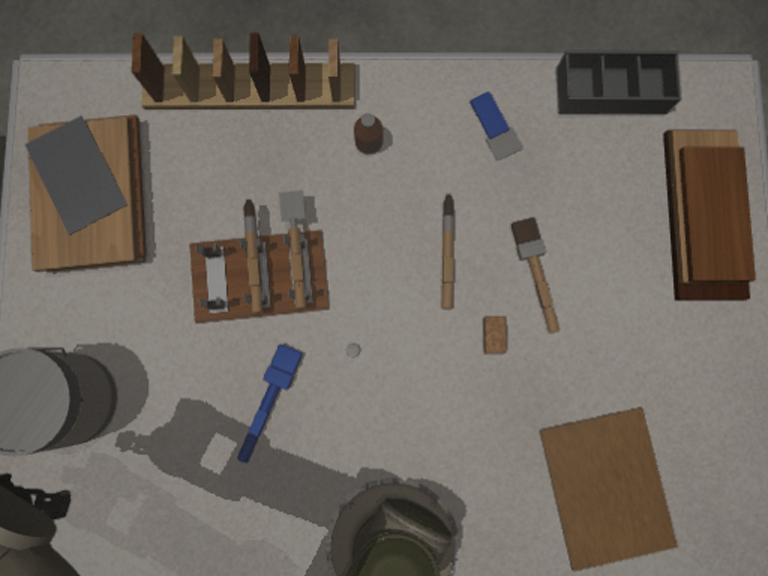

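The candidates in the top view (1.5x pixels) are:
- the wooden wide flat brush at (536,272)
- a blue flat brush at (270,400), which is a look-alike
- a round brush at (448,250)
- a blue scraper at (495,125)

The wooden one fits: it has a wide ferrule and bristles, and it isn't blue. The empty clips are at (216,278). The racked tools point up in the image, towards +x. I'll enlarge both areas to confirm.

```bash
python3 - <<'E'
from h import *
import pickle
t=pickle.load(open("top0.pkl","rb")); s=pickle.load(open("scene0.pkl","rb"))
a=t["color"][135:230,330:380]; b=t["color"][125:225,120:225]; c=s["color"][195:270,285:390]; d=s["color"][180:245,140:230]
R=lambda x,k:cv2.resize(x[:,:,::-1],None,fx=k,fy=k,interpolation=cv2.INTER_CUBIC)
cv2.imwrite("pics/cA.png",R(a,6)); cv2.imwrite("pics/cB.png",R(b,6)); cv2.imwrite("pics/cC.png",R(c,6)); cv2.imwrite("pics/cD.png",R(d,6))
E
```

```text
(no output)
```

View pics/cA.png

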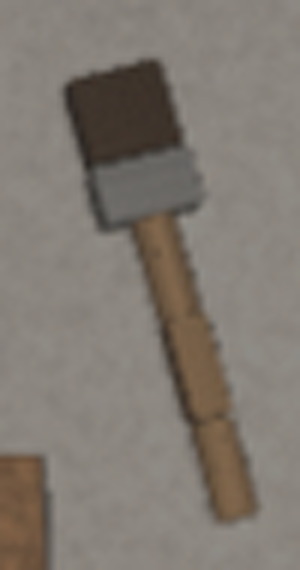

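View pics/cB.png

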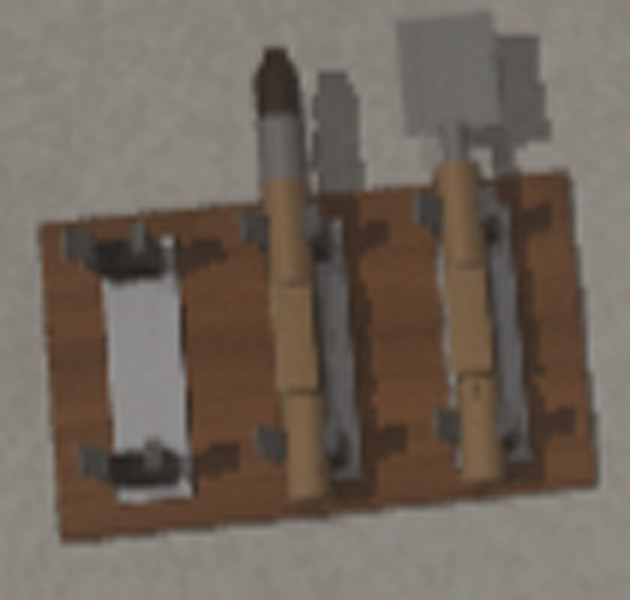

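View pics/cC.png

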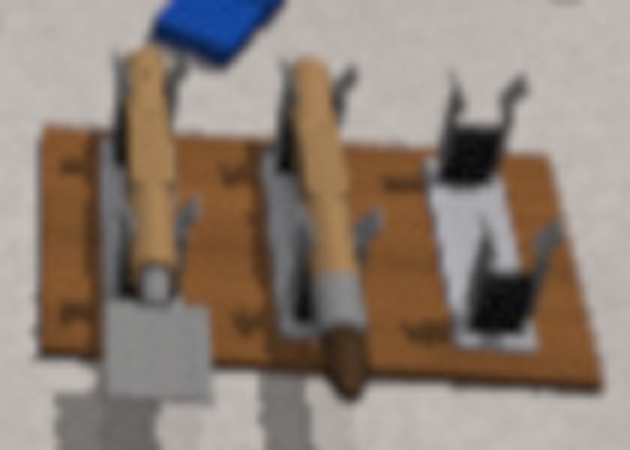

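View pics/cD.png

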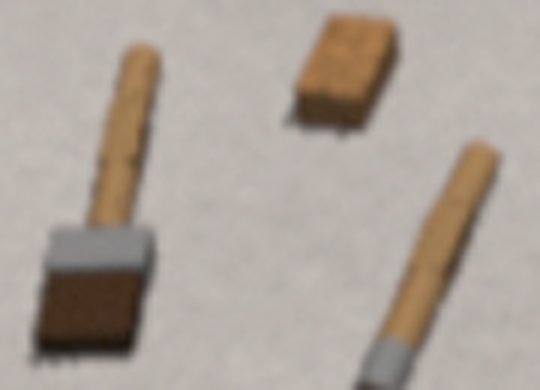

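The crops confirm it: the wooden flat brush has its waist near crop (197,367), about (362.8,196.2) in the original. The left unit is the empty one, and both racked tools' heads point up in the top image. Next I'll measure.

```bash
python3 - <<'E'
from h import *
import pickle
t=pickle.load(open("top0.pkl","rb")); s=pickle.load(open("scene0.pkl","rb"))
def P(im,o,p,z): return unproj(im,o[0]+(p[0]+.5)/6-.5,o[1]+(p[1]+.5)/6-.5,z)
A=(330,135);B=(120,125);C=(285,195);D=(140,180)
print("brush top: rear, waist-, waist+, ferr, tip")
for p,z in [((236,520),.008),((210,418),.022),((183,318),.022),((152,218),.022),((114,72),.022)]: print(P(t,A,p,z))
print("brush scene waist-, +, rear")
for p,z in [((130,100),.022),((117,160),.022),((142,45),.018)]: print(P(s,D,p,z))
print("racked brush top waist+ -, rear")
for p in [(292,285),(299,390)]: print(P(t,B,p,.065))
print("knife top")
for p in [(466,267),(477,375)]: print(P(t,B,p,.065))
print("rb scene");
for p in [(318,190),]: print(P(s,C,p,.065))
print("knife scene");
for p in [(150,183),]: print(P(s,C,p,.065))
print("rack board top corners z~.014")
for p in [(40,225),(570,173),(598,485),(63,541)]: print(P(t,B,p,.012))
print("clip tips top z .079: front L,R rear L,R")
for p in [(72,243),(138,235),(90,460),(152,452)]: print(P(t,B,p,.079))
print("clip tips scene rearL,R frontL,R  z .079")
for p in [(455,80),(520,82),(487,222),(553,230)]: print(P(s,C,p,.079))
E
```

```text
brush top: rear, waist-, waist+, ferr, tip
[ 0.38955822 -0.31071554  0.008     ]
[ 0.43686296 -0.29652893  0.022     ]
[ 0.48482925 -0.28552043  0.022     ]
[ 0.53330375 -0.27249233  0.022     ]
[ 0.60500585 -0.25677325  0.022     ]
brush scene waist-, +, rear
[ 0.43735553 -0.29685825  0.022     ]
[ 0.48535796 -0.28529676  0.022     ]
[ 0.38559811 -0.31057493  0.018     ]
racked brush top waist+ -, rear
[0.52311953 0.2529468  0.065     ]
[0.47442309 0.24863023 0.065     ]
knife top
[0.53123563 0.17342281 0.065     ]
[0.48102694 0.16771161 0.065     ]
rb scene
[0.52079982 0.25059863 0.065     ]
knife scene
[0.53057046 0.17462491 0.065     ]
rack board top corners z~.014
[0.5633893  0.38505456 0.012     ]
[0.58809665 0.13086352 0.012     ]
[0.43654754 0.11633811 0.012     ]
[0.41099242 0.36863195 0.012     ]
clip tips top z .079: front L,R rear L,R
[0.5401247  0.35033753 0.079     ]
[0.54371391 0.32054256 0.079     ]
[0.4408597  0.33880237 0.079     ]
[0.44436283 0.31114211 0.079     ]
clip tips scene rearL,R frontL,R  z .079
[0.44659257 0.31199491 0.079     ]
[0.44221897 0.34243747 0.079     ]
[0.54331569 0.3227205  0.079     ]
[0.54304239 0.35123    0.079     ]
```

Measurements in m:
- **Brush:** origin ≈ (0.461,-0.291), yaw ≈ 13.6°.
- **Empty seat:** ≈ (0.492,0.331), yaw ≈ 5.5°. The clips and the 80 mm extrapolation agree.

I'll move over the brush now.

Call:
jog_arm:
  travel:
    - [0.022,-0.027,0]
    - [0.022,-0.027,0]
    - [0.022,-0.027,0]
    - [0.022,-0.027,0]
    - [0.022,-0.027,0]
    - [0.022,-0.027,0]
    - [0.022,-0.027,0]
    - [0.022,-0.027,0]
    - [0.022,-0.027,0]
    - [0.022,-0.027,0]
    - [0.022,-0.027,0]
    - [0.022,-0.027,0]
    - [0.022,-0.027,0]
    - [0.022,-0.027,0]
    - [0,-0.035,0]
    - [0,-0.035,0]
    - [0,-0.035,0]
    - [0,-0.035,0]
    - [0,-0.035,0]
    - [0,-0.035,0]
  dr:
    - [0,0,0.0175]
    - [0,0,0.0175]
    - [0,0,0.0175]
    - [0,0,0.0175]
    - [0,0,0.0175]
    - [0,0,0.0175]
    - [0,0,0.0175]
    - [0,0,0.0175]
    - [0,0,0.0175]
    - [0,0,0.0175]
    - [0,0,0.0175]
    - [0,0,0.0175]
    - [0,0,0.0175]
    - [0,0,0.0175]
    - [0,0,0.0175]
    - [0,0,0.0175]
    - [0,0,0.0175]
    - [0,0,0.0175]
    - [0,0,0.0175]
    - [0,0,0.0175]
  jaw: 0.06
  newtons: 90

```text
time_s: 1.77
position: [0.4509, -0.0587, 0.2312]
tool_rot: [[-0.996, -0.087, -0.0], [-0.087, 0.996, 0.0], [0.0, 0.0, -1.0]]
ft_force: [0.7, -0.4, 0.1]
grip_width: 0.06
```

Call:
jog_arm:
  travel:
    - [0.00125,-0.029,0]
    - [0.00125,-0.029,0]
    - [0.00125,-0.029,0]
    - [0.00125,-0.029,0]
    - [0.00125,-0.029,0]
    - [0.00125,-0.029,0]
    - [0.00125,-0.029,0]
    - [0.00125,-0.029,0]
    - [0,0,-0.03]
    - [0,0,-0.03]
    - [0,0,-0.03]
    - [0,0,-0.03]
    - [0,0,-0.03]
    - [0,0,0]
    - [0,0,0]
  dr:
    - [0,0,0.01875]
    - [0,0,0.01875]
    - [0,0,0.01875]
    - [0,0,0.01875]
    - [0,0,0.01875]
    - [0,0,0.01875]
    - [0,0,0.01875]
    - [0,0,0.01875]
    - [0,0,0]
    - [0,0,0]
    - [0,0,0]
    - [0,0,0]
    - [0,0,0]
    - [0,0,0]
    - [0,0,0]

```text
time_s: 3.02
position: [0.4611, -0.2887, 0.0808]
tool_rot: [[-0.972, -0.234, -0.002], [-0.234, 0.972, 0.002], [0.002, 0.002, -1.0]]
ft_force: [0.0, -0.7, -0.2]
grip_width: 0.0602
```

```bash
python3 - <<'E'
from h import *
o=observe(); print(o["position"],o["tool_rot"][:2,1],np.degrees(np.arctan2(o["tool_rot"][1,1],o["tool_rot"][0,1])),o["q"],o["ft_force"])
im=get_image("scene"); save(im,"s1.png",(120,130,270,270),5)
E
```

```text
[ 0.4610658  -0.28872856  0.08082163] [-0.23398134  0.97223802] 103.5316248346342 [-4.45287179e+01  3.02549216e+01  8.77643769e+01 -1.06518755e-03
  6.21462694e+01 -1.48059952e+02] [ 0.00675049 -0.66456272 -0.17685202]
```

View pics/s1.png

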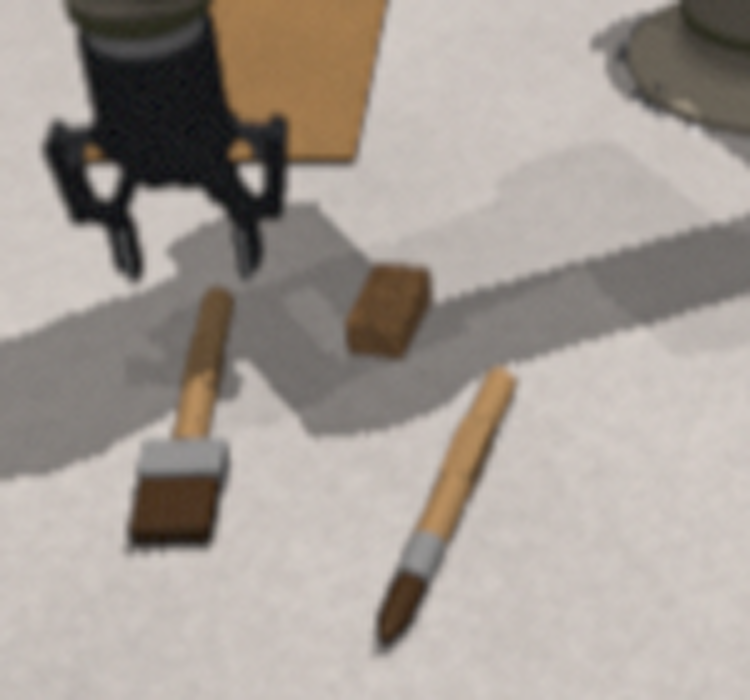

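Call:
jog_arm:
  travel:
    - [0,-0.002,-0.02]
    - [0,0,-0.02]
    - [0,0,-0.016]
    - [0,0,-0.01]
    - [0,0,-0.006]
    - [0,0,-0.003]
    - [0,0,-0.002]
    - [0,0,0]
    - [0,0,0]
  dr:
    - [0,0,0]
    - [0,0,0]
    - [0,0,0]
    - [0,0,0]
    - [0,0,0]
    - [0,0,0]
    - [0,0,0]
    - [0,0,0]
    - [0,0,0]
  jaw: 0.05

```text
time_s: 3.82
position: [0.4617, -0.2913, 0.005]
tool_rot: [[-0.972, -0.234, 0.001], [-0.234, 0.972, -0.001], [-0.001, -0.001, -1.0]]
ft_force: [0.0, 1.2, 0.6]
grip_width: 0.0501
```

Call:
jog_arm:
  travel:
    - [0,0,-0.002]
    - [0,0,-0.001]
    - [0,0,0]
    - [0,0,0]
    - [0,0,0]
    - [0,0,0]
    - [0,0,0]
    - [0,0,0]
    - [0,0,0]
  dr:
    - [0,0,0]
    - [0,0,0]
    - [0,0,0]
    - [0,0,0]
    - [0,0,0]
    - [0,0,0]
    - [0,0,0]
    - [0,0,0]
    - [0,0,0]
  jaw: 0.01

```text
time_s: 4.57
position: [0.4616, -0.2912, 0.0016]
tool_rot: [[-0.972, -0.234, 0.0], [-0.234, 0.972, -0.001], [-0.0, -0.001, -1.0]]
ft_force: [-0.2, 1.0, 5.3]
grip_width: 0.0181
```

Call:
jog_arm:
  travel:
    - [0,0,0]
    - [0,0,0.01]
    - [0,0,0.02]
    - [0,0,0.03]
    - [0,0,0.03]
    - [0,0,0.03]
    - [0,0,0]
  dr:
    - [0,0,0]
    - [0,0,0]
    - [0,0,0]
    - [0,0,0]
    - [0,0,0]
    - [0,0,0]
    - [0,0,0]

```text
time_s: 5.15
position: [0.463, -0.2924, 0.127]
tool_rot: [[-0.972, -0.234, 0.007], [-0.234, 0.972, -0.007], [-0.005, -0.008, -1.0]]
ft_force: [0.5, -1.1, 0.3]
grip_width: 0.0181
```

```bash
python3 - <<'E'
from h import *
o=observe(); print(o["position"],o["ft_force"],o["wrist_torque"],o["grip_width"])
im=get_image("scene"); save(im,"s2.png",(120,110,250,230),6)
E
```

```text
[ 0.46300781 -0.29239894  0.12703796] [ 0.46871569 -1.12206598  0.26619562] [-0.05791566  0.07018395 -0.00871395] 0.018136785605116616
```

View pics/s2.png

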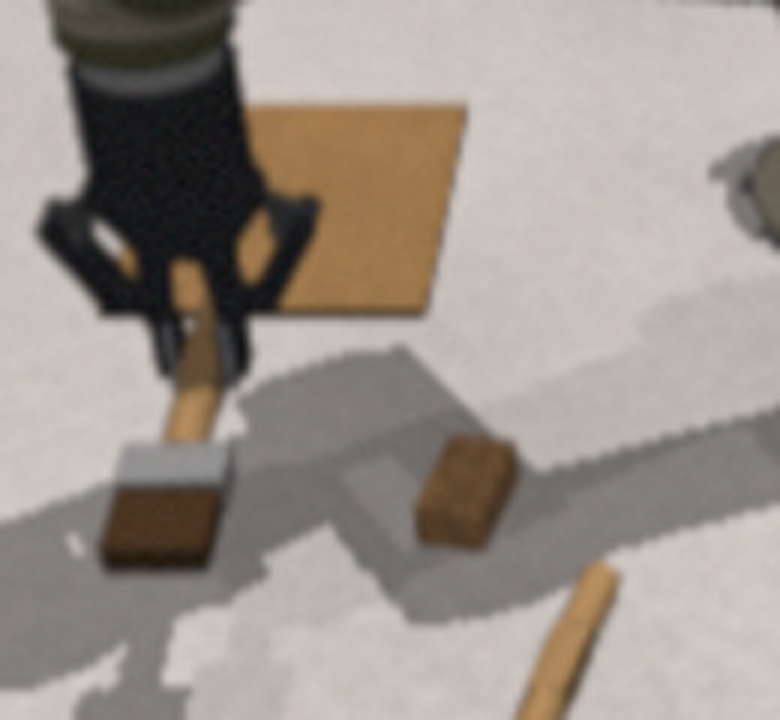

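Call:
jog_arm:
  travel:
    - [0.0015,0.01,0.015]
    - [0.0015,0.02,0.02]
    - [0.0015,0.03,0.02]
    - [0.0015,0.033,0.01]
    - [0.0015,0.033,0]
    - [0.0015,0.033,0]
    - [0.0015,0.033,0]
    - [0.0015,0.033,0]
    - [0.0015,0.033,0]
    - [0.0015,0.033,0]
    - [0.0015,0.033,0]
    - [0.0015,0.033,0]
    - [0.0015,0.033,0]
    - [0.0015,0.033,0]
    - [0.0015,0.033,0]
    - [0.0015,0.033,0]
    - [0.0015,0.033,0]
    - [0.0015,0.033,0]
    - [0.0015,0.033,0]
    - [0.0015,0.033,0]
  dr:
    - [0,0,-0.007]
    - [0,0,-0.007]
    - [0,0,-0.007]
    - [0,0,-0.007]
    - [0,0,-0.007]
    - [0,0,-0.007]
    - [0,0,-0.007]
    - [0,0,-0.007]
    - [0,0,-0.007]
    - [0,0,-0.007]
    - [0,0,-0.007]
    - [0,0,-0.007]
    - [0,0,-0.007]
    - [0,0,-0.007]
    - [0,0,-0.007]
    - [0,0,-0.007]
    - [0,0,-0.007]
    - [0,0,-0.007]
    - [0,0,-0.007]
    - [0,0,-0.007]

```text
time_s: 6.87
position: [0.4905, 0.3314, 0.1848]
tool_rot: [[-0.995, -0.096, -0.003], [-0.096, 0.995, -0.001], [0.003, -0.001, -1.0]]
ft_force: [0.3, 0.7, -0.3]
grip_width: 0.0183
```

Call:
jog_arm:
  travel:
    - [0,0.01,0]
    - [0,0,-0.02]
    - [0,0,-0.02]
    - [0,0,0]
    - [0,0,0]
    - [0,0,0]
  dr:
    - [0,0,0]
    - [0,0,0]
    - [0,0,0]
    - [0,0,0]
    - [0,0,0]
    - [0,0,0]

```text
time_s: 7.37
position: [0.4917, 0.3397, 0.1469]
tool_rot: [[-0.995, -0.096, 0.0], [-0.096, 0.995, 0.0], [-0.0, 0.0, -1.0]]
ft_force: [0.1, 0.2, -1.3]
grip_width: 0.0183
```

```bash
python3 - <<'E'
from h import *
import pickle
o=observe(); print(o["position"],o["tool_rot"].round(4).tolist(),o["ft_force"],o["wrist_torque"],o["grip_width"])
im=get_image("scene"); save(im,"s3.png",(260,90,410,250),4); pickle.dump(im,open("s3.pkl","wb"))
im=get_image("top"); save(im,"t3.png",(90,80,240,240),4);pickle.dump(im,open("t3.pkl","wb"))
E
```

```text
[0.49171038 0.33967518 0.14691806] [[-0.9954, -0.0956, 0.0003], [-0.0956, 0.9954, 0.0001], [-0.0003, 0.0001, -1.0]] [ 0.11640386  0.19118816 -1.30672154] [-0.0028474   0.05807512  0.02906473] 0.018335094546103686
```

View pics/s3.png

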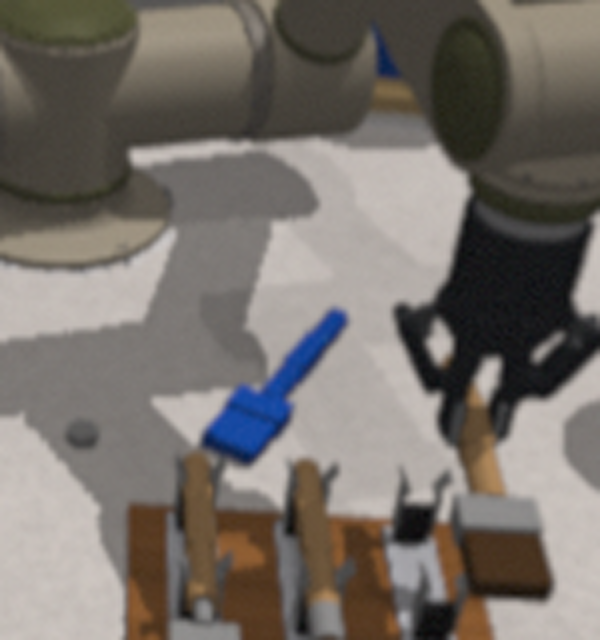

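View pics/t3.png

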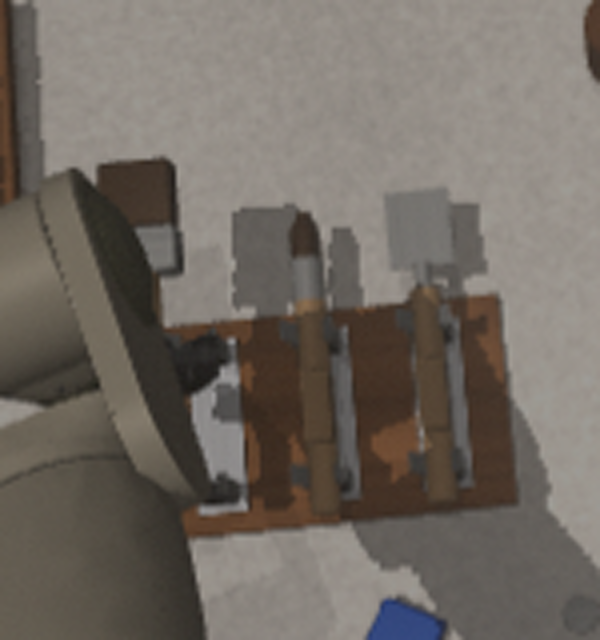

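The brush is still held, with its head at about (505,545) in the scene crop. I'll estimate its pitch with a wireframe overlay.

```bash
cat > wf.py <<'E'
from h import *
import pickle
from scipy.spatial.transform import Rotation as Ro
def wire(im,o,yaw,pitch,box,sc,name,L=0.105):
    R=Ro.from_euler('ZY',[yaw,pitch],degrees=True).as_matrix()
    c=cv2.resize(im["color"][box[1]:box[3],box[0]:box[2],::-1],None,fx=sc,fy=sc,interpolation=cv2.INTER_CUBIC)
    def pt(p):
        q=proj(im,np.array(o)+R@np.array(p)); return tuple(int(round(v)) for v in ((q-[box[0],box[1]]+.5)*sc-.5))
    def ln(a,b,col=(0,255,0)): cv2.line(c,pt(a),pt(b),col,1)
    for z in(-.011,.011):
        for y in(-.025,.025): ln((.075,y,z),(.15,y,z))
        for x in(.075,L,.15): ln((x,-.025,z),(x,.025,z))
    for y in(-.025,.025): ln((.15,y,-.011),(.15,y,.011))
    for y in(-.011,.011): ln((-.075,y,0),(.075,y,0),(0,0,255))
    for x in(-.075,-.025,.025): ln((x,-.011,.0),(x,.011,.0),(255,0,255))
    cv2.imwrite("pics/"+name,c)
E
python3 - <<'E'
from wf import *
t=pickle.load(open("top0.pkl","rb"))
for p in[(140,158)]: x=unproj(t,330+p[0]/6,135+p[1]/6,.022); print(x, np.hypot(*(x[:2]-[.461,-.291])))
s=pickle.load(open("s3.pkl","rb"));t=pickle.load(open("t3.pkl","rb"))
for i,p in enumerate([0,8]):
  wire(s,(.4917,.3397,.1469+.0094),5.5,p,(350,160,410,250),6,f"w{i}.png")
  wire(t,(.4917,.3397,.1469+.0094),5.5,p,(95,105,165,165),6,f"wt{i}.png")
a=[cv2.imread(f"pics/w{i}.png") for i in(0,1)]; cv2.imwrite("pics/w.png",np.hstack(a))
a=[cv2.imread(f"pics/wt{i}.png") for i in(0,1)]; cv2.imwrite("pics/wt.png",np.hstack(a)[:, :])
E
```

```text
[ 0.56140113 -0.26896262  0.022     ] 0.10279120594736282
```

View pics/w.png

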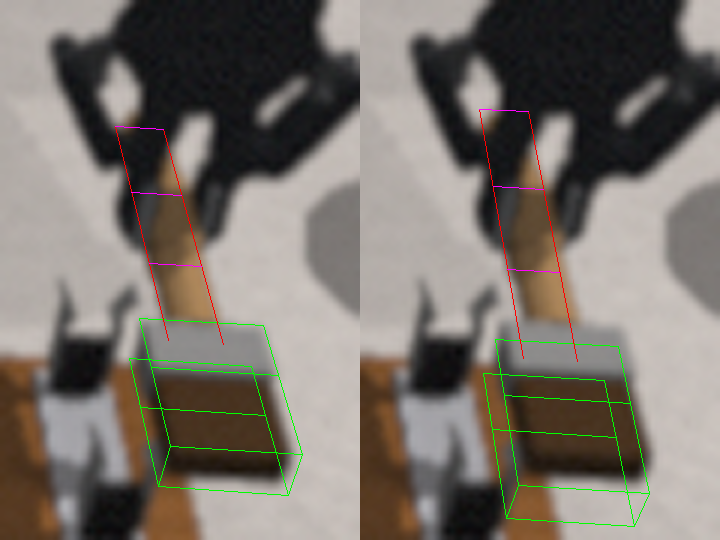

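View pics/wt.png

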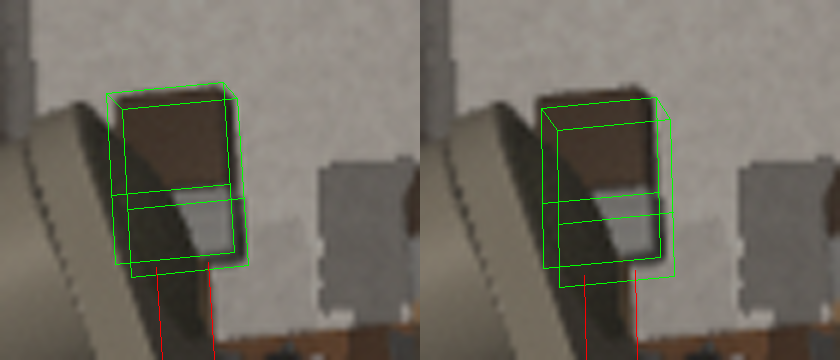

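The pitch is about 0 and the brush origin is about at the TCP. I'll shift y by -9 mm and lower to just above the jaws.

Call:
jog_arm:
  travel:
    - [0,-0.005,-0.005]
    - [0,-0.004,-0.01]
    - [0,0,-0.015]
    - [0,0,-0.015]
    - [0,0,-0.009]
    - [0,0,0]
    - [0,0,0]
    - [0,0,0]
  dr:
    - [0,0,0]
    - [0,0,0]
    - [0,0,0]
    - [0,0,0]
    - [0,0,0]
    - [0,0,0]
    - [0,0,0]
    - [0,0,0]

```text
time_s: 8.13
position: [0.4919, 0.3311, 0.0932]
tool_rot: [[-0.995, -0.096, 0.002], [-0.096, 0.995, 0.001], [-0.002, 0.0, -1.0]]
ft_force: [-0.1, 0.3, -1.7]
grip_width: 0.0183
```

```bash
python3 - <<'E'
from wf import *
o=observe(); print(o["position"],o["tool_rot"].round(4).tolist(),o["ft_force"],o["wrist_torque"],o["grip_width"])
im=get_image("scene"); save(im,"s4.png",(330,150,400,260),8)
pickle.dump(im,open("s4.pkl","wb"))
p=o["position"]+[0,0,.0094]
wire(im,p,5.5,0,(330,150,400,260),5,"w4.png")
im=get_image("top"); pickle.dump(im,open("t4.pkl","wb"));wire(im,p,5.5,0,(100,90,200,220),5,"wt4.png")
a=cv2.imread("pics/w4.png");b=cv2.imread("pics/wt4.png")[:550]; cv2.imwrite("pics/x4.png",np.hstack([a,b[:, :440]]))
E
```

```text
[0.49190225 0.33107531 0.09324577] [[-0.9954, -0.096, 0.0015], [-0.096, 0.9954, 0.0006], [-0.0016, 0.0004, -1.0]] [-0.13698516  0.32793708 -1.65209414] [-0.00393924  0.04237807 -0.00553422] 0.018294270875438168
```

View pics/x4.png

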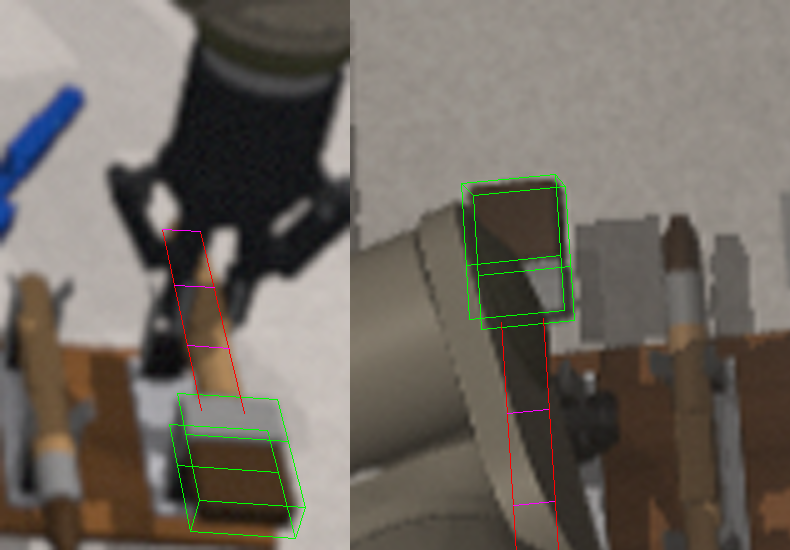

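```bash
python3 - <<'E'
from h import *
import pickle
im=pickle.load(open("s4.pkl","rb")); save(im,"s4b.png",(330,160,400,240),7)
E
```

```text
(no output)
```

View pics/s4b.png

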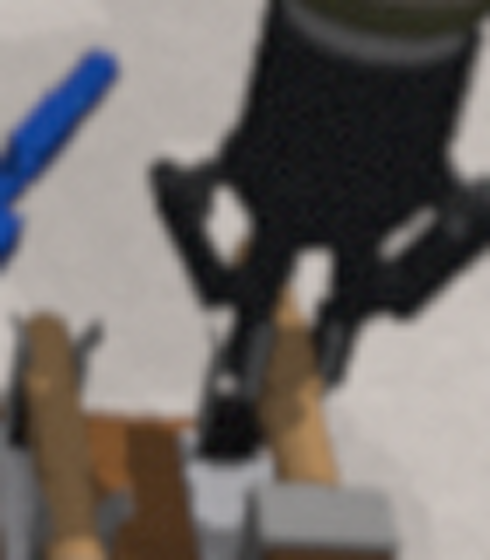

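The wireframe matches both views: the head is at (235,465) in the left panel and (515,250) in the right. I'll press down in steps and watch the force.

Call:
jog_arm:
  travel:
    - [0,0,-0.006]
    - [0,0,-0.006]
    - [0,0,-0.005]
    - [0,0,-0.004]
    - [0,0,-0.003]
    - [0,0,0]
  dr:
    - [0,0,0]
    - [0,0,0]
    - [0,0,0]
    - [0,0,0]
    - [0,0,0]
    - [0,0,0]

```text
time_s: 8.73
position: [0.4911, 0.3308, 0.0674]
tool_rot: [[-0.995, -0.096, -0.001], [-0.096, 0.995, -0.001], [0.001, -0.0, -1.0]]
ft_force: [-0.0, 0.6, -1.2]
grip_width: 0.0182
```

Call:
jog_arm:
  travel:
    - [0,0,-0.003]
    - [0,0,-0.003]
    - [0,0,-0.002]
    - [0,0,-0.002]
  dr:
    - [0,0,0]
    - [0,0,0]
    - [0,0,0]
    - [0,0,0]

```text
time_s: 9.07
position: [0.4922, 0.3318, 0.0597]
tool_rot: [[-0.995, -0.096, 0.003], [-0.096, 0.995, 0.002], [-0.003, 0.002, -1.0]]
ft_force: [-1.0, 1.1, 15.3]
grip_width: 0.0183
```

Call:
jog_arm:
  travel:
    - [0,0,-0.003]
    - [0,0,-0.003]
    - [0,0,-0.002]
  dr:
    - [0,0,0]
    - [0,0,0]
    - [0,0,0]

```text
time_s: 9.32
position: [0.4924, 0.3315, 0.0515]
tool_rot: [[-0.995, -0.096, 0.003], [-0.096, 0.995, 0.002], [-0.004, 0.001, -1.0]]
ft_force: [0.4, 1.9, 2.5]
grip_width: 0.0184
```

Call:
jog_arm:
  travel:
    - [0,0,-0.003]
    - [0,0,-0.002]
    - [0,0,-0.001]
    - [0,0,0]
  dr:
    - [0,0,0]
    - [0,0,0]
    - [0,0,0]
    - [0,0,0]

```text
time_s: 9.65
position: [0.4913, 0.3313, 0.0446]
tool_rot: [[-0.995, -0.096, 0.0], [-0.096, 0.995, 0.001], [-0.0, 0.001, -1.0]]
ft_force: [-1.5, 2.7, 4.7]
grip_width: 0.0178
```

Call:
jog_arm:
  travel:
    - [0,0,-0.001]
    - [0,0,0]
    - [0,0,0]
  dr:
    - [0,0,0]
    - [0,0,0]
    - [0,0,0]

```text
time_s: 9.9
position: [0.4913, 0.3313, 0.0445]
tool_rot: [[-0.995, -0.096, 0.001], [-0.096, 0.995, 0.001], [-0.001, 0.001, -1.0]]
ft_force: [-4.4, 0.6, 12.7]
grip_width: 0.0181
```

```bash
python3 - <<'E'
from wf import *
o=observe(); print(o["position"],o["ft_force"],o["wrist_torque"],o["grip_width"])
im=get_image("scene"); wire(im,(.492,.331,.054),5.5,0,(290,180,400,280),7,"w5.png");save(im,"s5.png",(290,180,400,280),7)
E
```

```text
[0.491289   0.3313128  0.04448466] [-4.40107501  0.61369902 12.70417846] [0.21114663 0.77209746 0.01679395] 0.018109179771753074
```

View pics/w5.png

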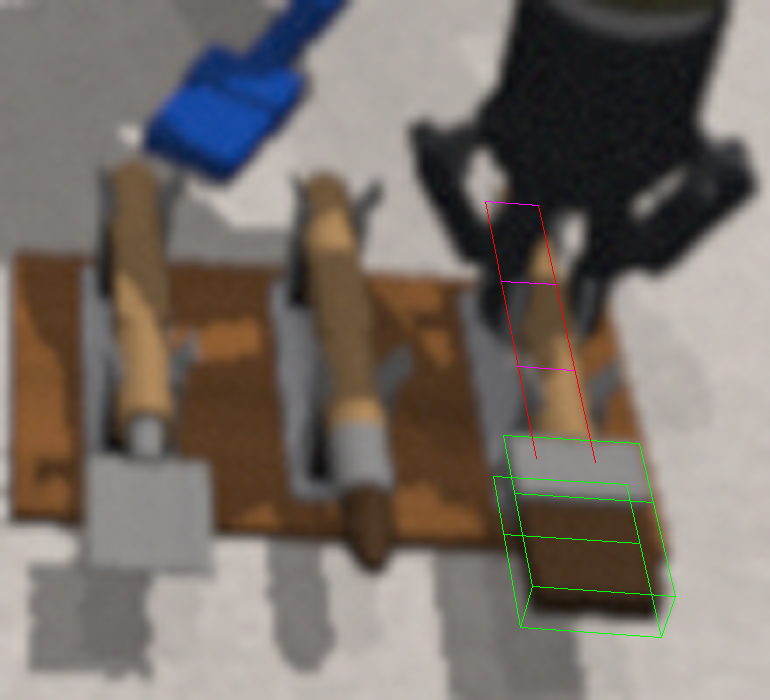

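View pics/s5.png

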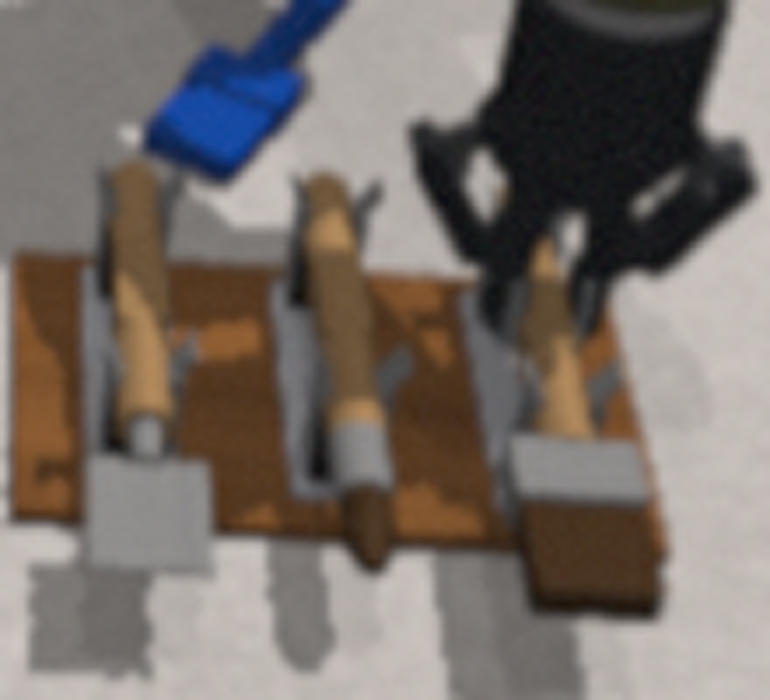

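Call:
jog_arm:
  travel:
    - [0,0,-0.0015]
    - [0,0,0]
    - [0,0,0]
  dr:
    - [0,0,0]
    - [0,0,0]
    - [0,0,0]

```text
time_s: 10.2
position: [0.4913, 0.3313, 0.0444]
tool_rot: [[-0.995, -0.097, 0.002], [-0.097, 0.995, 0.001], [-0.002, 0.001, -1.0]]
ft_force: [-8.2, -1.1, 24.3]
grip_width: 0.0185
```

It has bottomed: the force is 24 N with no further travel. I'll back off the preload, open, and lift.

Call:
jog_arm:
  travel:
    - [0,0,0.002]
    - [0,0,0]
    - [0,0,0]
  dr:
    - [0,0,0]
    - [0,0,0]
    - [0,0,0]

```text
time_s: 10.45
position: [0.4913, 0.3312, 0.0445]
tool_rot: [[-0.995, -0.096, 0.0], [-0.096, 0.995, 0.0], [-0.0, 0.0, -1.0]]
ft_force: [-4.2, 1.6, 10.0]
grip_width: 0.0177
```

Call:
jog_arm:
  travel:
    - [0,0,0]
    - [0,0,0]
    - [0,0,0]
    - [0,0,0]
    - [0,0,0]
  dr:
    - [0,0,0]
    - [0,0,0]
    - [0,0,0]
    - [0,0,0]
    - [0,0,0]
  jaw: 0.045

```text
time_s: 10.87
position: [0.4914, 0.3308, 0.0435]
tool_rot: [[-0.995, -0.096, -0.001], [-0.096, 0.995, -0.0], [0.001, -0.0, -1.0]]
ft_force: [0.0, -1.2, 0.4]
grip_width: 0.0453
```

Call:
jog_arm:
  travel:
    - [0,0,0.005]
    - [0,0,0.01]
    - [0,0,0.02]
    - [0,0,0.03]
    - [0,0,0.03]
    - [0,0,0.03]
    - [-0.03,0,0.02]
    - [-0.03,0,0.02]
    - [-0.03,0,0]
    - [-0.03,0,0]
    - [0,0,0]
  dr:
    - [0,0,0]
    - [0,0,0]
    - [0,0,0]
    - [0,0,0]
    - [0,0,0]
    - [0,0,0]
    - [0,0,0]
    - [0,0,0]
    - [0,0,0]
    - [0,0,0]
    - [0,0,0]

```text
time_s: 11.78
position: [0.367, 0.3309, 0.2104]
tool_rot: [[-0.995, -0.098, -0.0], [-0.098, 0.995, 0.001], [0.0, 0.001, -1.0]]
ft_force: [0.6, 0.3, -0.1]
grip_width: 0.0449
```

```bash
python3 - <<'E'
from wf import *
im=get_image("scene"); save(im,"s6.png",(290,180,400,280),7);pickle.dump(im,open("s6.pkl","wb"))
im=get_image("top"); save(im,"t6.png",(110,100,230,230),5);pickle.dump(im,open("t6.pkl","wb"))
E
```

```text
(no output)
```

View pics/s6.png

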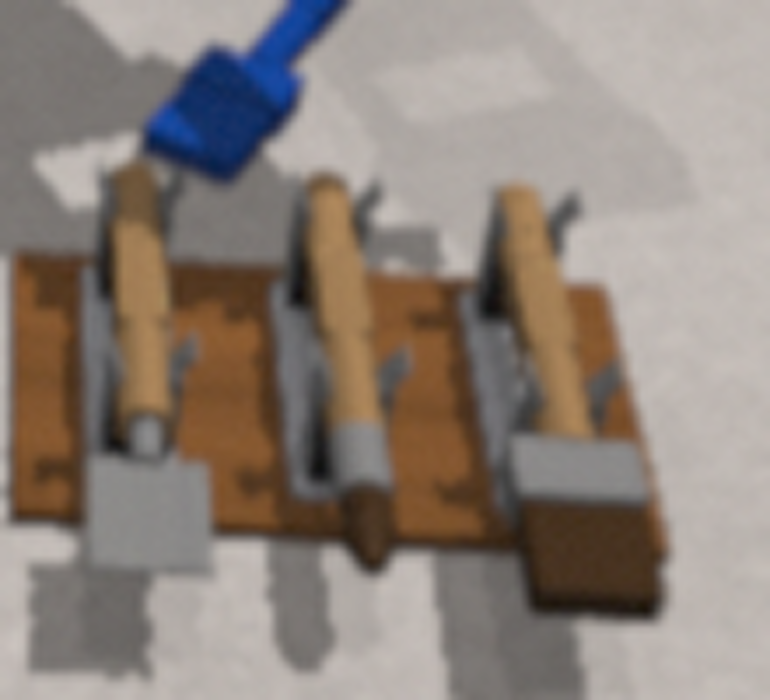

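View pics/t6.png

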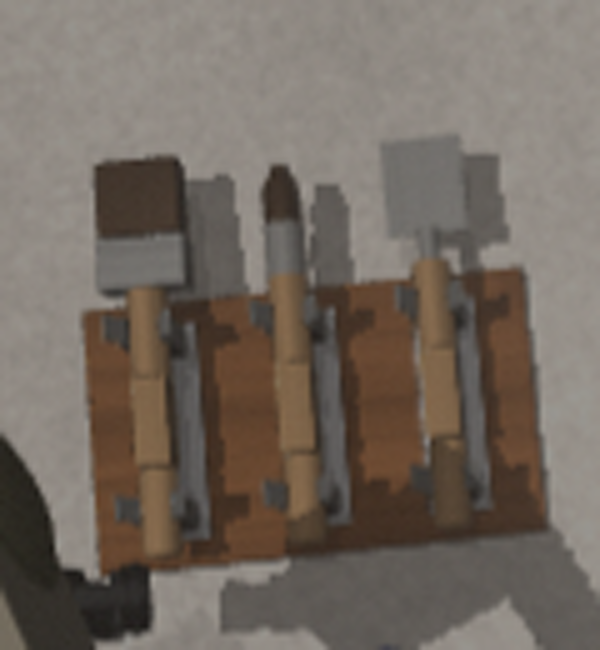

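```bash
python3 - <<'E'
from h import *
import pickle
t=pickle.load(open("t6.pkl","rb")); s=pickle.load(open("s6.pkl","rb"))
T=lambda p:unproj(t,110+p[0]/5,100+p[1]/5,.065)
for a,b in [((147,377),(155,465)),((293,361),(302,450)),((440,347),(445,437))]: print("top",(T(a)+T(b))/2)
S=lambda p:unproj(s,290+p[0]/7,180+p[1]/7,.065)
for a in [(555,337),(352,331),(143,317)]: print("scene waist front",S(a))
for a in [(518,187),(326,178),(134,168)]: print("scene rear top",S(a))
E
```

```text
top [0.48972451 0.32888067 0.065     ]
top [0.49802478 0.24894904 0.065     ]
top [0.50524519 0.16963797 0.065     ]
scene waist front [0.5121358  0.33617108 0.065     ]
scene waist front [0.52361037 0.25794331 0.065     ]
scene waist front [0.5309518  0.17696823 0.065     ]
scene rear top [0.42162423 0.32559883 0.065     ]
scene rear top [0.43093047 0.24654422 0.065     ]
scene rear top [0.43962364 0.16706661 0.065     ]
```

```bash
python3 -c "
from rig import *
print(observe()['time_s'],close_job())"
```

```text
the job is handed in; nothing more can be done
11.8833 None
```

The flat brush is in the empty left-hand pair of clips, with its bristles pointing the same way as the other two tools. I gripped its waist flats, pressed it straight down until it snapped home, opened the fingers and lifted clear. I handed the job in at 11.9 s; it gives no verdict.

- **Seating:** The force read 15 N on the way in and dropped as the handle passed the neck. It then rose to 24 N with no further travel, so the brush is on the seat. Its height there, from the tool position, was about 54 mm.
- **Position:** After release, the top view puts the brush's waist in line with the two racked tools at 80 mm spacing. Along the handle it is within about 1 mm by the top view. The scene view's front-waist edge put it 3 to 4 mm further back, but that edge was read roughly by eye, and the handle ends in the same view agreed to about 1 mm.
- **Other tools:** The round brush and the filling knife are still in their clips.
- **Disagreement:** The grip width read 18 mm on flats that should be 20 mm apart. I saw no slipping.

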